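# Bottom the third-hand clamp screw and back it off a quarter turn

## Task

The arm of the soldering third-hand should swing with just a little drag: turn the brass wing thumbscrew on top of the stand clockwise until you feel it bottom firmly, without forcing it so hard that its seat gives way. Then back it off a quarter turn, leave it there and let go. Do not disturb the spool, tip stand, jar and screwdriver around it.

Things in the scene. Friction and masses are not known exactly. Their poses are not given: they have to be found in the camera images.
- stand: Fixed third-hand stand: black cast foot 130 x 170 x 18 mm, post, aluminium clamp block 46 x 46 mm with its top 70 mm above the table; a steel cross rod along y runs through it 56 mm above the table, with brass knuckles and clips out to 137 mm either side. Origin: on the table, centre of the foot's underside, straight below the screw's axis.
- thumbscrew: Brass wing thumbscrew, axis upright, on the clamp block's top. Wing: flat bar 48 mm long, 10 mm thick, 21 mm tall, red dash on one end. Origin: on the axis at the wing's underside, 84 mm above the table, 14 mm above the block. x along the wing to the red dash, y across it, z up. It turns about z only, hardly rising or sinking. Clockwise from above tightens.
- wing_grip (a point): Point on the screw's axis at mid-height of the wing, 96 mm above the table: pinch the wing here across its thickness. Axes as the thumbscrew's. From the start it takes about 1 to 4 rad clockwise to bottom; where differs each time and cannot be seen.
- block_top (a point): Centre of the clamp block's top face. The screw's seat is hidden inside. Running drag of the screw about 0.03 N m; at the bottom it stops hard: 0.1 to 0.18 N m about the axis is firmly bottomed; beyond about 0.25 N m the seat may give way and is spoilt. It stays where it is left.
- spool: Loose blue solder spool, 54 mm across, 34 mm tall; origin under its centre. Leave alone.
- tip_stand: Loose round wooden tip stand, 64 mm across, 46 mm tall with the tips; origin under its centre. Leave alone.
- flux_jar: Loose amber jar, 44 mm across, 50 mm tall; origin under its centre. Leave alone.
- screwdriver: Loose screwdriver, 150 mm long, lying on the table along its x. Leave alone.

How it is judged (in metres and radians):
On the way:
1. the thumbscrew is turned in until it bears firmly on its seat (about 0.05 N m beyond the drag) (contact force between thumbscrew_c0 and seat_c0 above 4 N), for 0.1 s.
At the end, for the whole second after the job is handed in: the thumbscrew stands still, backed off a quarter turn (90 degrees, within 20) from where it bottomed; spool, tip stand, jar and screwdriver within 15 mm of where they were (distance between thumbscrew_c1 and seat_c1 below 0.0049 m and angular speed of thumbscrew below 0.05 rad/s and distance of each of spool, tip_stand, flux_jar, screwdriver from where it was at the start of the episode below 0.015 m); the robot touches nothing.
It fails at once if the screw is forced so hard that its seat gives way (turns by more than about 0.15 rad) (distance of seat_c0 from where it was at the start of the episode above 0.002 m).
It fails at once if the spool is knocked away (moved 15 mm or more) (distance of spool from where it was at the start of the episode above 0.015 m).
It fails at once if the tip_stand is knocked away (moved 15 mm or more) (distance of tip_stand from where it was at the start of the episode above 0.015 m).
It fails at once if the flux_jar is knocked away (moved 15 mm or more) (distance of flux_jar from where it was at the start of the episode above 0.015 m).
It fails at once if the screwdriver is knocked away (moved 15 mm or more) (distance of screwdriver from where it was at the start of the episode above 0.015 m).
It also fails if it takes over 72 s, if anything falls off the work surface, if the arm or the gripper's body presses on something with over 40 N, if the wrist force passes 120 N, or if a joint passes its speed limit or range.

## Robot

A 7-joint arm with a two-finger parallel gripper is mounted at the origin on the work surface. World frame = base frame: x ahead of the robot, y to its left, z up, the work surface at z = 0. Lengths are in mm, angles in rad, forces in N, time in s.
With the tool pointing down it reaches from about 350 to 775 mm from the base axis. Payload 3.1 kg.
Tool frame: the origin (TCP) lies midway between the tips of the shut fingers; the grasp point (between the pads) lies 19 mm behind it; z points along the fingers, y is the line along which they close (so a half turn about z gives the same grasp; the last joint's range is limited). The gripper opens to 85 mm and grips with 20 to 120 N. Pads are 22 mm wide; open, the fingers measure 114 mm over their backs; the gripper's body (76 mm by 85 mm) begins 54 mm behind the grasp point. The pads swing forward as they close: fully open they stand 13 mm farther back than shut.
Start: joints at [1.224, 0.311, 0.014, 1.512, -0.004, 1.319, -0.027], TCP at [165.089, -524.655, 231.304] pointing down, gripper open.
Joint ranges: [-2.7, 2.7], [-0.3, 1.91], [-1.27, 1.3], [0.12, 2.57], [-1.44, 4.58], [0.2, 2.03], [-3.05, 3.05]. Speed limits (rad/s): [2.79, 2.79, 3.14, 3.14, 3.14, 3.14, 3.14].

## Interface

Orientations are given as a rotation vector (axis times angle).
In Python, from plant import arm gives the robot as it stands.
- The arm moves only by the tool jog_arm, never from a script. Its argument "moves" is a list of rows, each a list of 7 numbers: the opening, from 0 (shut) to 1 (fully open), then the shift along the tool's x, y, z in cm, then the turn, a rotation vector about the tool's x, y, z in degrees. In form: [[gripper, dx, dy, dz, wx, wy, wz], ...]. A call has 1 to 20 rows; each row shifts and turns the commanded pose from where the row before left it, along the tool's axes as they then stand; what a row does not reach is not made up. A row lasts 1/12 s, in which the tool goes at most 41.7 mm and 7.16 degrees, less where a joint would pass 70% of its speed; a pose out of reach is approached as far as the arm can. A call with a gripper value outside its range is refused whole. The fingers move at their own pace and stop on an object; "force" is the grip in N (left out, the last holds). Time passes only in rows, so rows that do not move let the fingers close. It gives the time, the measured TCP pose, the force, the opening and the grip force at its end, in the units of the state.
- arm.sense(): the state, without advancing time (a new reading comes with each control period).
- arm.camera(name): name is "scene" or "side" or "wrist"; returns (picture, depth): 480x640x3 uint8, red, green, blue; 480x640 float32, mm along the optical axis (not along the pixel's ray), 0 where there is no reading.
- arm.calibration(name): a dict with "intrinsics" (3x3 intrinsics, pixels), "rvec" (rotation vector, rad) and "tvec" (3), from world to camera coordinates, as OpenCV has them. Camera axes: x right, y down, z forward; pixel columns grow to the right and rows downward; lengths in mm; the calibration is good to about 2 mm. The wrist camera is an equidistant fisheye: a pixel r from the principal point sees the ray r / f radians off the axis. A picture is of the moment at which its call begins: read the wrist's pose just before it. calibration takes no time and is no camera call; for the wrist camera it gives the pose at the moment of the call.
- arm.hand_in(): hands the job in; it is judged then, once.
The state is a dict: "t": time; "q": joint angles; "joint_velocities": joint speeds; "joint_torque": joint torques, N m; "tool_pos": TCP position; "orientation": TCP orientation; "force": force on the tool from outside, world axes, zero at the start; "moment": the same for the moment, N m; "finger_gap": finger opening in mm; "finger_force": force on a finger pad.
Only numpy, scipy, OpenCV 4.12 (cv2) and the standard library are available. Lean on these libraries where they do the work, as an engineer would, in place of code of your own. Each camera call takes 0.05 s, during which the arm holds its last target. There are 200 camera calls.

## Working session

There is one attempt and no reset: what is moved stays moved. The work goes in short steps, Python scripts to look and compute and a tool call to move; the robot and the scene stay as the last step left them, time stands still between calls to the robot, and variables do not carry over. Pictures are saved under pics/ and viewed, at most 10 in all, crops included, and the job is handed in when it is done.

Besides the shell and the picture viewer there is one more tool, called after "Emit:" as a command line: name --pt "numbers of a row" for each row, then --argument value for the rest. jog_arm: Moves the arm, as the interface text tells. Its arguments: {"type":"object","properties":{"moves":{"type":"array","items":{"type":"array","items":{"type":"number"}}},"force":{"type":"number"}},"required":["moves"]}

```bash
mkdir -p pics; ls; python3 - <<'E'
from plant import arm
import cv2,numpy as np
s=arm.sense();print({k:np.round(v,3) for k,v in s.items()})
for n in("scene","side"):
    c=arm.calibration(n);p,d=arm.camera(n)
    np.savez(f"{n}.npz",p=p,d=d,K=c["intrinsics"],r=c["rvec"],t=c["tvec"])
    cv2.imwrite(f"pics/{n}0.png",p[...,::-1])
E
```

```text
pics
{'t': np.float64(0.0), 'q': array([ 1.224,  0.312,  0.014,  1.513, -0.004,  1.319, -0.027]), 'joint_velocities': array([-0.001,  0.001, -0.001, -0.002, -0.001,  0.001,  0.001]), 'joint_torque': array([-0.0000e+00, -3.7992e+01,  1.4600e-01, -2.3059e+01,  1.2000e-02,
        1.4000e-02,  0.0000e+00]), 'tool_pos': array([ 164.865, -523.952,  230.233]), 'orientation': array([-3.103e+00, -4.770e-01,  1.000e-03]), 'force': array([-0.218,  0.175,  0.383]), 'moment': array([-0.006, -0.011,  0.026]), 'finger_force': np.float64(0.0), 'finger_gap': np.float64(85.653)}
```

View pics/scene0.png

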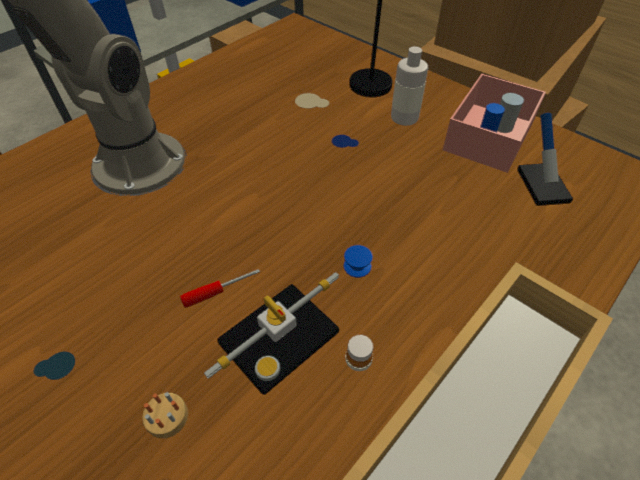

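View pics/side0.png

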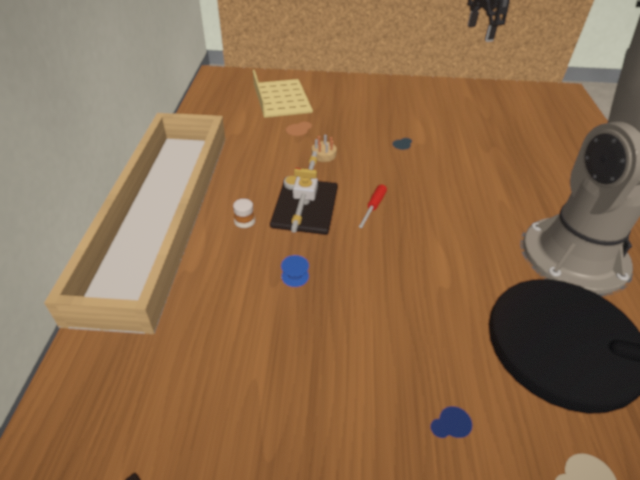

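The scene view shows the clamp block near (277,320) with the wing at about (275,308), the jar at (360,352), the spool at (358,262), the tip stand at (165,415) and the screwdriver at (220,288). Next I'll measure the wing from depth.

```bash
cat > h.py <<'E'
import cv2,numpy as np
def cloud(d,K,r,t):
    v,u=np.mgrid[:480,:640]; z=d
    P=np.stack([(u-K[0,2])/K[0,0]*z,(v-K[1,2])/K[1,1]*z,z],-1)
    R=cv2.Rodrigues(np.asarray(r,float))[0]
    return (P-np.ravel(t))@R
E
python3 - <<'E'
from h import *
for n,(u0,u1,v0,v1) in {"scene":(190,350,265,395),"side":(265,345,155,240)}.items():
    f=np.load(n+".npz");W=cloud(f['d'],f['K'],f['r'],f['t']);p=f['p'].astype(int)
    S=np.zeros((480,640),bool);S[v0:v1,u0:u1]=1;S&=f['d']>0
    def rep(l,m):
        q=W[m&S]
        if len(q)<3: print(n,l,len(q));return
        r=cv2.minAreaRect(q[:,:2].astype(np.float32));print(n,l,len(q),q.mean(0).round(1),[np.round(x,1) for x in r],q[:,2].min().round(1),q[:,2].max().round(1))
    z=W[...,2]
    rep("wing",(z>86)&(z<115)); rep("wingtop",(z>100)&(z<112))
    rep("blocktop",(z>65)&(z<74)&(p.min(-1)>130));rep("foot",(z>12)&(z<24)&(p.max(-1)<60))
    m=(z>86)&S
    red=m&(p[...,0]>130)&(p[...,1]<0.5*p[...,0]); rep("red",red)
    q=W[m];c=q[:,:2].mean(0);_,_,vt=np.linalg.svd(q[:,:2]-c);print("dir",np.degrees(np.arctan2(*vt[0][::-1])).round(1))
    t=(z>-5)&(z<5)&(f['d']>0); print('table z',np.median(z[t]))
    cv2.imwrite(f"pics/{n}z.png",cv2.resize(f['p'][v0:v1,u0:u1,::-1],None,fx=5,fy=5,interpolation=2)[:600,:800])
E
```

```text
scene wing 291 [ 571.5 -101.7   99. ] [array([569. , -99.7]), array([47.3, 22.9]), np.float64(10.9)] 86.1 106.9
scene wingtop 175 [ 569.8 -100.2  103.8] [array([569. , -99.3]), array([10.6, 47.7]), np.float64(83.4)] 100.1 106.9
scene blocktop 279 [ 573.1 -101.2   69.3] [array([569. , -98.4]), array([44. , 43.5]), np.float64(83.6)] 66.1 72.4
scene foot 4753 [ 577.6 -103.6   17.2] [array([ 569.6, -100. ]), array([169. , 129.3]), np.float64(84.8)] 12.0 22.6
scene red 14 [ 585.2 -101.1  105.1] [array([ 585.4, -100.6]), array([ 4.7, 10.3]), np.float64(89.3)] 102.4 106.9
dir -6.3
table z -0.30171781802188313
side wing 216 [569.8 -96.9  97.4] [array([570.1, -95.1]), array([19. , 47.5]), np.float64(83.5)] 86.3 108.6
side wingtop 90 [569.5 -98.5 103.9] [array([569.2, -99.3]), array([10.5, 46.3]), np.float64(83.5)] 100.1 108.6
side blocktop 176 [569.1 -90.1  69.4] [array([569.5, -97. ]), array([44.4, 45.5]), np.float64(83.2)] 65.2 73.0
side foot 1747 [562.7 -75.5  17.9] [array([568. , -95.4]), array([163.6, 122.5]), np.float64(85.1)] 12.0 23.6
side red 0
dir 172.8
table z 0.2707655892582158
```

View pics/scenez.png

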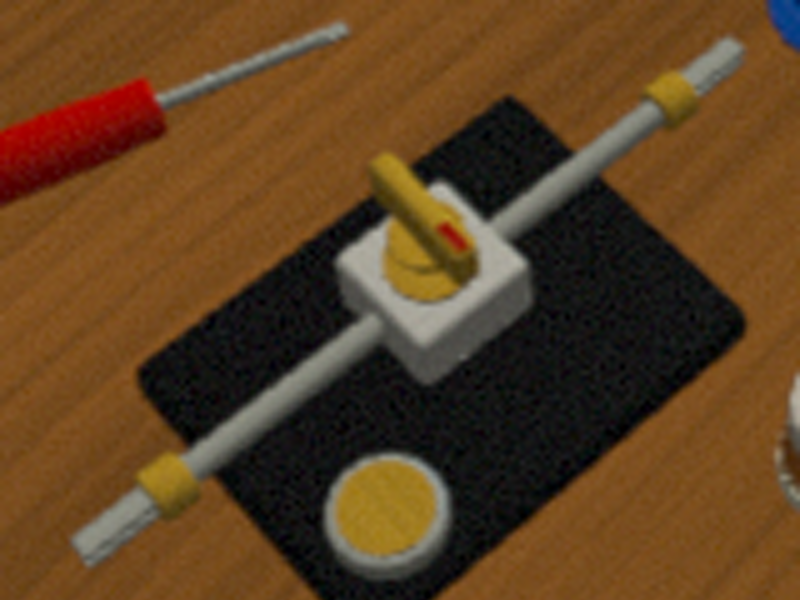

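The crop shows the red dash at the lower-right end of the wing, so wing +x is about -6.5° in the world, with the axis near (569, -99.3). There is a collar under the wing. I'll translate at height first.

Emit:
jog_arm --pt "1 2.57 -1.42 0 0 0 0" --pt "1 2.57 -1.42 0 0 0 0" --pt "1 2.57 -1.42 0 0 0 0" --pt "1 2.57 -1.42 0 0 0 0" --pt "1 2.57 -1.42 0 0 0 0" --pt "1 2.57 -1.42 0 0 0 0" --pt "1 2.57 -1.42 0 0 0 0" --pt "1 2.57 -1.42 0 0 0 0" --pt "1 2.57 -1.42 0 0 0 0" --pt "1 2.57 -1.42 0 0 0 0" --pt "1 2.57 -1.42 0 0 0 0" --pt "1 2.57 -1.42 0 0 0 0" --pt "1 2.57 -1.42 0 0 0 0" --pt "1 2.57 -1.42 0 0 0 0" --pt "1 2.57 -1.42 0 0 0 0" --pt "1 2.57 -1.42 0 0 0 0" --pt "1 2.57 -1.42 0 0 0 0" --pt "1 2.57 -1.42 0 0 0 0" --pt "1 2.57 -1.42 0 0 0 0" --pt "1 2.57 -1.42 0 0 0 0" --force 20

```text
t: 1.77
tool_pos: [570.5, -98.4, 230.7]
orientation: [-3.105, -0.477, 0.002]
force: [0.7, -1.4, 0.1]
finger_gap: 85.4
finger_force: 0.0
```

Emit:
jog_arm --pt "0.5 0 0 0 0 0 -7" --pt "0.5 0 0 0 0 0 -7" --pt "0.5 0 0 0 0 0 -7" --pt "0.5 0 0 0 0 0 -7" --pt "0.5 0 0 0 0 0 -7" --pt "0.5 0 0 0 0 0 -7" --pt "0.5 0 0 0 0 0 -7" --pt "0.5 0 0 0 0 0 -7" --pt "0.5 0 0 0 0 0 -7" --pt "0.5 0 0 0 0 0 -7" --pt "0.5 0 0 0 0 0 -7" --pt "0.5 0 0 0 0 0 -7" --pt "0.5 0 0 0 0 0 -7" --pt "0.5 0 0 0 0 0 -7" --pt "0.5 0 0 0 0 0 -7" --pt "0.5 0 0 0 0 0 -7" --pt "0.5 0 0 0 0 0 -7" --pt "0.5 0 0 0 0 0 -7" --pt "0.5 0 0 0 0 0 -7" --pt "0.5 0 0 0 0 0 -7"

```text
t: 3.43
tool_pos: [569.7, -99.7, 230.6]
orientation: [-0.605, -3.082, 0.0]
force: [0.3, -0.3, -0.7]
finger_gap: 43.1
finger_force: 0.0
```

```bash
cat >> h.py <<'E'
from scipy.spatial.transform import Rotation as Ro
def show(tgt=(569,-99.3),yaw=173.5):
    from plant import arm
    s=arm.sense(); R=Ro.from_rotvec(s["orientation"]).as_matrix()
    y=np.degrees(np.arctan2(R[1,0],R[0,0]))
    print("t",round(float(s["t"]),2),"pos",np.round(s["tool_pos"],1),"yaw",round(y,1),"z",R[:,2].round(4),"q",np.round(s["q"],2),"gap",np.round(s["finger_gap"],1),np.round(s["finger_force"],1),"F",np.round(s["force"],2),"M",np.round(s["moment"],3))
    d=np.r_[tgt,s["tool_pos"][2]]-s["tool_pos"]; print("tool delta mm",(R.T@d).round(1),"dyaw wz",round((y-yaw+180)%360-180,1))
    return s
E
python3 - <<'E'
from h import *
show()
f=np.load("scene.npz");W=cloud(f['d'],f['K'],f['r'],f['t'])
r=np.hypot(W[...,0]-569,W[...,1]+99.3);z=W[...,2];k=f['d']>0
for a in range(72,92,2):
    m=k&(z>=a)&(z<a+2)&(r<30); print(a,m.sum(),r[m].round(0) if m.any() else '')
E
```

```text
t 3.43 pos [569.7 -99.7 230.6] yaw 157.8 z [-1.3e-03  1.0e-04 -1.0e+00] q [ 0.69  0.49 -0.82  1.41  0.36  1.4   1.05] gap 43.1 0.0 F [ 0.29 -0.29 -0.73] M [-0.004 -0.018 -0.018]
tool delta mm [0.8 0.1 0. ] dyaw wz -15.7
72 35 [22. 12. 12.  9. 13. 11.  9.  8.  6.  6.  6. 13. 11.  8.  8.  7.  8. 14.
 10. 10.  9. 10. 10. 11. 20. 14. 16. 14. 13. 13. 15. 16. 15. 15. 17.]
74 1 [15.]
76 0 
78 0 
80 0 
82 1 [12.]
84 24 [13. 13. 13. 10. 12.  8.  6.  5. 12. 11.  9.  7.  6.  6. 13. 10.  8.  7.
 12. 12. 12. 12. 11. 12.]
86 35 [11. 10. 10. 11. 11. 11. 11. 10.  7. 10.  9.  6. 12. 11.  9. 10.  9.  7.
  6. 12. 11.  9. 12. 10.  9. 12. 11. 11. 11. 10. 11. 12. 12. 13. 16.]
88 15 [11. 11. 12.  9. 12.  7.  9.  5. 12.  7.  6.  9. 11. 23. 19.]
90 14 [22. 17.  5.  6.  7.  9. 14. 16. 23. 24. 22. 22. 23. 24.]
```

Emit:
jog_arm --pt "0.5 0.04 0 0 0 0 -5.3" --pt "0.5 0.04 0 0 0 0 -5.3" --pt "0.5 0 0 0 0 0 -5.1" --pt "0.4 0 0 2 0 0 0" --pt "0.4 0 0 2 0 0 0" --pt "0.4 0 0 2 0 0 0" --pt "0.4 0 0 2 0 0 0" --pt "0.4 0 0 1 0 0 0" --pt "0.4 0 0 1 0 0 0" --pt "0.4 0 0 0 0 0 0" --pt "0.4 0 0 0 0 0 0" --pt "0.4 0 0 0 0 0 0"

```text
t: 4.43
tool_pos: [570.3, -99.0, 132.4]
orientation: [0.187, 3.134, 0.0]
force: [0.6, -0.4, -0.5]
finger_gap: 34.0
finger_force: 0.0
```

```bash
python3 - <<'E'
from h import *
from plant import arm
show()
f=np.load("scene.npz");W=cloud(f['d'],f['K'],f['r'],f['t'])
a=np.radians(-6.5);d=W[...,:2]-[569,-99.3];x=d@[np.cos(a),np.sin(a)];y=d@[-np.sin(a),np.cos(a)]
z=W[...,2];m=(f['d']>0)&(z>80)&(z<92)&(np.hypot(x,y)<30)&(abs(y)>6)
print(np.c_[x,y,z][m].round(0).astype(int).tolist())
p,_=arm.camera("wrist");cv2.imwrite("pics/w0.png",p[...,::-1])
E
```

```text
t 4.43 pos [570.3 -99.  132.4] yaw 173.2 z [ 2.e-03 -1.e-04 -1.e+00] q [ 0.71  0.58 -0.85  1.56  0.45  1.21  1.24] gap 34.0 0.0 F [ 0.58 -0.41 -0.49] M [-0.042  0.002  0.023]
tool delta mm [ 1.2 -0.4 -0. ] dyaw wz -0.3Traceback (most recent call last):
  File "<stdin>", line 7, in <module>
IndexError: boolean index did not match indexed array along axis 1; size of axis is 1920 but size of corresponding boolean axis is 640
```

```bash
python3 - <<'E'
from h import *
from plant import arm
f=np.load("scene.npz");W=cloud(f['d'],f['K'],f['r'],f['t'])
a=np.radians(-6.5);d=W[...,:2]-[569,-99.3];x=d@[np.cos(a),np.sin(a)];y=d@[-np.sin(a),np.cos(a)]
z=W[...,2];m=(f['d']>0)&(z>76)&(z<92)&(np.hypot(x,y)<30)&(abs(y)>6)
print(np.stack([x,y,z],-1)[m].round(0).astype(int).tolist())
p,_=arm.camera("wrist");cv2.imwrite("pics/w0.png",p[...,::-1])
E
```

```text
[[-8, 11, 85], [-4, 10, 86], [-2, 11, 88], [-2, 10, 86], [0, 11, 88], [0, 13, 86], [1, 10, 87], [2, 11, 87], [3, 10, 86], [5, 11, 88], [-10, -7, 86], [-9, -6, 87], [4, 11, 84], [-9, -8, 86], [-7, -7, 87], [-5, -7, 89], [-5, -11, 89], [-6, -9, 87], [-5, -7, 87], [-3, -7, 88], [-6, -11, 87], [-5, -10, 86], [-3, -9, 87], [-3, -7, 86], [-5, -11, 84], [-4, -10, 85], [-2, -10, 88], [-1, -9, 87], [0, -7, 86], [1, -6, 87], [-1, -12, 87], [0, -11, 87], [0, -9, 86], [2, -8, 87], [2, -7, 86], [-1, -13, 86], [1, -12, 88], [1, -10, 85], [3, -10, 88], [3, -8, 85], [5, -7, 88], [1, -12, 85], [3, -11, 86], [5, -11, 88], [5, -9, 87], [7, -8, 87], [8, -7, 88], [5, -11, 86], [6, -10, 85], [8, -9, 86], [9, -8, 87], [9, -6, 85]]
```

View pics/w0.png

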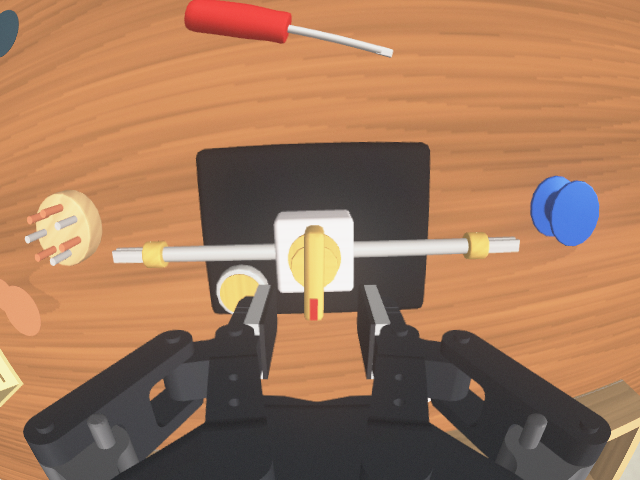

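The wrist view shows the wing at (314,275), red dash at (313,308), centred between the fingers and aligned with them. The hub disc is about 13 mm in radius with its top at z ≈ 87, so I'll keep the tips at about z = 90.

Emit:
jog_arm --pt "0.4 0.08 0 1 0 0 0" --pt "0.4 0 0 1 0 0 0" --pt "0.4 0 0 1 0 0 0" --pt "0.4 0 0 0.7 0 0 0" --pt "0.4 0 0 0.5 0 0 0" --pt "0.4 0 0 0 0 0 0" --pt "0.4 0 0 0 0 0 0" --pt "0.2 0 0 0 0 0 0" --pt "0.2 0 0 0 0 0 0" --pt "0.2 0 0 0 0 0 0"

```text
t: 5.32
tool_pos: [569.0, -99.1, 89.8]
orientation: [0.187, 3.135, -0.0]
force: [0.1, 0.8, -0.5]
finger_gap: 16.9
finger_force: 0.0
```

```bash
python3 -c "
from h import *;show()"
```

```text
t 5.32 pos [569.  -99.1  89.8] yaw 173.2 z [ 1.1e-03 -2.0e-04 -1.0e+00] q [ 0.7   0.62 -0.82  1.61  0.49  1.13  1.21] gap 16.9 0.0 F [ 0.14  0.81 -0.5 ] M [-0.015 -0.036  0.019]
tool delta mm [ 0.  -0.2 -0. ] dyaw wz -0.3
```

Now I'll close with 20 N, and turn clockwise a little to gauge drag.

Emit:
jog_arm --pt "0 0 0 0 0 0 0" --pt "0 0 0 0 0 0 0" --pt "0 0 0 0 0 0 0" --pt "0 0 0 0 0 0 0" --pt "0 0 0 0 0 0 0" --pt "0 0 0 0 0 0 0" --force 20

```text
t: 5.82
tool_pos: [568.8, -100.3, 89.8]
orientation: [0.188, 3.135, -0.003]
force: [-1.1, -3.3, 4.6]
finger_gap: 9.5
finger_force: 25.7
```

```bash
python3 -c "
from h import *;show()"
```

```text
t 5.82 pos [ 568.8 -100.3   89.8] yaw 173.1 z [ 6.0e-04 -1.8e-03 -1.0e+00] q [ 0.7   0.62 -0.82  1.61  0.49  1.13  1.21] gap 9.5 25.7 F [-1.12 -3.33  4.57] M [-0.78   0.281  0.024]
tool delta mm [-0.  1. -0.] dyaw wz -0.4
```

Emit:
jog_arm --pt "0 0 0 0 0 0 5" --pt "0 0 0 0 0 0 5" --pt "0 0 0 0 0 0 5" --pt "0 0 0 0 0 0 5" --pt "0 0 0 0 0 0 0" --pt "0 0 0 0 0 0 0" --pt "0 0 0 0 0 0 0"

```text
t: 6.4
tool_pos: [569.0, -99.9, 89.8]
orientation: [0.726, 3.055, -0.002]
force: [-1.3, -3.7, 5.9]
finger_gap: 9.4
finger_force: 25.8
```

```bash
python3 -c "
from h import *;show(yaw=153.5)"
```

```text
t 6.4 pos [569.  -99.9  89.8] yaw 153.3 z [ 9.0e-04 -1.4e-03 -1.0e+00] q [ 0.65  0.59 -0.74  1.61  0.44  1.11  0.9 ] gap 9.4 25.8 F [-1.33 -3.7   5.86] M [-0.769  0.194 -0.07 ]
tool delta mm [ 0.3  0.6 -0. ] dyaw wz -0.2
```

Emit:
jog_arm --pt "0 -0.02 -0.09 -0.1 0 0 0" --pt "0 0 0 0 0 0 5" --pt "0 0 0 0 0 0 5" --pt "0 0 0 0 0 0 5" --pt "0 0 0 0 0 0 0" --pt "0 0 0 0 0 0 0"

```text
t: 6.9
tool_pos: [569.1, -99.7, 89.9]
orientation: [1.116, 2.935, 0.002]
force: [3.7, -2.7, -2.8]
finger_gap: 9.6
finger_force: 24.7
```

```bash
cat >> h.py <<'E'
def mz(n=5):
    from plant import arm
    for i in range(n):
        s=arm.sense();R=Ro.from_rotvec(s["orientation"]).as_matrix()
        print(np.round(s["t"],2),"yaw",np.degrees(np.arctan2(R[1,0],R[0,0])).round(2),"F",s["force"].round(1),"M",s["moment"].round(3),"tq",s["joint_torque"][[0,2,4,6]].round(3),"gap",np.round(s["finger_gap"],1))
        if i<n-1: arm.camera("wrist")
E
python3 -c "
from h import *;show(yaw=138.5);mz(4)"
```

```text
t 6.9 pos [569.1 -99.7  89.9] yaw 138.4 z [ 1.6e-03  6.0e-04 -1.0e+00] q [ 0.61  0.58 -0.68  1.61  0.4   1.09  0.67] gap 9.6 24.7 F [ 3.69 -2.69 -2.79] M [-0.465 -0.762 -0.024]
tool delta mm [0.3 0.2 0. ] dyaw wz -0.1
6.9 yaw 138.36 F [ 3.7 -2.7 -2.8] M [-0.465 -0.762 -0.024] tq [-1.039 -9.164 -0.854 -0.035] gap 9.6
6.95 yaw 138.35 F [ 5.1 -2.6 -1.9] M [-0.468 -0.825 -0.038] tq [-9.460e-01 -9.178e+00 -8.560e-01  9.000e-03] gap 9.1
7.0 yaw 138.32 F [ 3.9 -1.5 -2.9] M [-0.411 -0.93   0.02 ] tq [-8.310e-01 -9.171e+00 -8.640e-01  3.000e-03] gap 8.8
7.05 yaw 138.3 F [ 4.6 -2.3 -4.9] M [-0.416 -1.025  0.068] tq [-0.716 -9.159 -0.871 -0.013] gap 9.2
```

Emit:
jog_arm --pt "0 0 0 0 0 0 5" --pt "0 0 0 0 0 0 5" --pt "0 0 0 0 0 0 5"

```text
t: 7.3
tool_pos: [569.3, -99.5, 89.9]
orientation: [1.498, 2.76, 0.003]
force: [5.1, -1.3, -4.1]
finger_gap: 9.2
finger_force: 24.4
```

```bash
python3 -c "
from h import *;mz(4)"
```

```text
7.3 yaw 123.03 F [ 5.1 -1.3 -4.1] M [-0.43  -1.165  0.022] tq [ 0.243 -8.578 -0.677  0.722] gap 9.2
7.35 yaw 122.85 F [ 5.3 -1.2 -4. ] M [-0.384 -1.04  -0.024] tq [-0.575 -8.11  -0.704 -0.254] gap 9.2
7.4 yaw 123.17 F [ 5.1 -2.7 -4.6] M [-0.381 -1.108 -0.058] tq [-0.59  -8.142 -0.809 -0.309] gap 9.6
7.45 yaw 123.25 F [ 5.3 -1.4 -4.9] M [-0.406 -1.131  0.006] tq [-0.639 -8.227 -0.794 -0.049] gap 9.4
```

Emit:
jog_arm --pt "0 -0.08 0.07 0.05 0 0 0" --pt "0 0 0 0 0 0 3" --pt "0 0 0 0 0 0 3" --pt "0 0 0 0 0 0 0"

```text
t: 7.78
tool_pos: [569.5, -99.4, 89.9]
orientation: [-1.636, -2.681, -0.001]
force: [2.8, -0.7, -0.3]
finger_gap: 9.0
finger_force: 24.9
```

```bash
cat >> h.py <<'E'
def av(cmd,n=4):
    from plant import arm
    L=[]
    for i in range(n):
        s=arm.sense();R=Ro.from_rotvec(s["orientation"]).as_matrix()
        L.append(np.r_[np.degrees(np.arctan2(R[1,0],R[0,0])),s["force"],s["moment"],s["joint_torque"][[0,2,4,6]],s["finger_gap"],s["q"][6]])
        if i<n-1: arm.camera("wrist")
    m=np.mean(L,0);print("t",round(float(s["t"]),1),"yaw",m[0].round(2),"lag",(m[0]-cmd).round(2),"F",m[1:4].round(1),"M",m[4:7].round(3),"tq",m[7:11].round(2),"gap,q7",m[11:].round(2))
E
python3 -c "
from h import *;av(117.2)"
```

```text
t 7.9 yaw 117.27 lag 0.07 F [ 2.4 -0.7 -0.1] M [-0.148 -0.537 -0.015] tq [-0.19 -7.06 -0.3  -0.09] gap,q7 [9.2  0.35]
```

Emit:
jog_arm --pt "0 0 0 0 0 0 3" --pt "0 0 0 0 0 0 3" --pt "0 0 0 0 0 0 0"

```text
t: 8.18
tool_pos: [569.6, -99.4, 89.9]
orientation: [-1.774, -2.592, -0.002]
force: [1.9, 0.2, -1.0]
finger_gap: 9.0
finger_force: 24.9
```

```bash
python3 -c "
from h import *;av(111.2)"
```

```text
t 8.3 yaw 111.28 lag 0.08 F [ 2.7  0.3 -0.3] M [ 0.06  -0.639 -0.004] tq [ 0.38 -6.2  -0.01 -0.09] gap,q7 [9.35 0.25]
```

Emit:
jog_arm --pt "0 0 0 0 0 0 3" --pt "0 0 0 0 0 0 3" --pt "0 0 0 0 0 0 0"

```text
t: 8.58
tool_pos: [569.7, -99.4, 89.9]
orientation: [-1.908, -2.496, -0.002]
force: [3.6, 0.8, -1.2]
finger_gap: 9.3
finger_force: 24.9
```

```bash
python3 -c "
from h import *;av(105.2)"
```

```text
t 8.7 yaw 105.28 lag 0.08 F [ 3.3  1.5 -1. ] M [ 0.25  -0.731 -0.046] tq [ 0.97 -5.33  0.27 -0.09] gap,q7 [9.29 0.16]
```

Emit:
jog_arm --pt "0 0 0 0 0 0 3" --pt "0 0 0 0 0 0 3" --pt "0 0 0 0 0 0 0"

```text
t: 8.98
tool_pos: [569.8, -99.4, 89.9]
orientation: [2.036, 2.393, 0.002]
force: [4.1, 2.0, -0.9]
finger_gap: 9.4
finger_force: 24.9
```

```bash
python3 -c "
from h import *;av(99.2)"
```

```text
t 9.1 yaw 99.29 lag 0.09 F [ 4.5  1.8 -1.3] M [ 0.504 -0.913  0.012] tq [ 1.57 -4.46  0.54 -0.09] gap,q7 [9.47 0.07]
```

Emit:
jog_arm --pt "0 0.02 0.1 0 0 0 0" --pt "0 0 0 0 0 0 3" --pt "0 0 0 0 0 0 3" --pt "0 0 0 0 0 0 0"

```text
t: 9.47
tool_pos: [570.0, -99.4, 89.9]
orientation: [-2.158, -2.281, 0.0]
force: [2.1, 3.3, 0.7]
finger_gap: 9.1
finger_force: 25.1
```

```bash
python3 -c "
from h import *;av(93.2)"
```

```text
t 9.6 yaw 93.25 lag 0.05 F [2.1 3.3 1.3] M [ 0.648 -0.472 -0.031] tq [ 1.71 -3.82  0.81 -0.09] gap,q7 [ 9.28 -0.03]
```

Emit:
jog_arm --pt "0 0 0 0 0 0 3" --pt "0 0 0 0 0 0 3" --pt "0 0 0 0 0 0 0"

```text
t: 9.87
tool_pos: [570.1, -99.4, 89.9]
orientation: [-2.275, -2.166, 0.0]
force: [1.3, 3.1, 1.6]
finger_gap: 9.4
finger_force: 25.2
```

```bash
python3 -c "
from h import *;av(87.2)"
```

```text
t 10.0 yaw 87.26 lag 0.06 F [1.6 3.5 2.1] M [ 0.71  -0.378 -0.042] tq [ 2.   -3.2   1.   -0.09] gap,q7 [ 9.3  -0.12]
```

Emit:
jog_arm --pt "0 0 0 0 0 0 3" --pt "0 0 0 0 0 0 3" --pt "0 0 0 0 0 0 0"

```text
t: 10.27
tool_pos: [570.2, -99.4, 89.9]
orientation: [-2.385, -2.044, -0.0]
force: [1.1, 3.8, 1.5]
finger_gap: 9.4
finger_force: 25.3
```

```bash
python3 -c "
from h import *;av(81.2)"
```

```text
t 10.4 yaw 81.27 lag 0.07 F [1.  3.9 2.3] M [ 0.816 -0.344 -0.037] tq [ 2.28 -2.6   1.17 -0.09] gap,q7 [ 9.26 -0.21]
```

Emit:
jog_arm --pt "0 0.08 0 0 0 0 0" --pt "0 0 0 0 0 0 3" --pt "0 0 0 0 0 0 3" --pt "0 0 0 0 0 0 0"

```text
t: 10.75
tool_pos: [570.4, -99.5, 89.9]
orientation: [2.49, 1.915, -0.001]
force: [1.8, 3.1, 3.1]
finger_gap: 9.3
finger_force: 25.3
```

```bash
python3 -c "
from h import *;av(75.2)"
```

```text
t 10.9 yaw 75.22 lag 0.02 F [1.1 3.  3.2] M [ 0.656 -0.267 -0.008] tq [ 1.73 -2.81  0.92 -0.09] gap,q7 [ 9.3  -0.31]
```

Emit:
jog_arm --pt "0 0 0 0 0 0 3" --pt "0 0 0 0 0 0 3" --pt "0 0 0 0 0 0 0"

```text
t: 11.15
tool_pos: [570.5, -99.5, 89.9]
orientation: [2.586, 1.783, -0.0]
force: [1.2, 2.5, 3.4]
finger_gap: 9.4
finger_force: 25.3
```

```bash
python3 -c "
from h import *;av(69.2)"
```

```text
t 11.3 yaw 69.23 lag 0.03 F [1.3 2.6 3.1] M [ 0.561 -0.313  0.   ] tq [ 1.53 -2.73  0.79 -0.09] gap,q7 [ 9.39 -0.4 ]
```

Emit:
jog_arm --pt "0 0 0 0 0 0 3" --pt "0 0 0 0 0 0 3" --pt "0 0 0 0 0 0 0"

```text
t: 11.55
tool_pos: [570.6, -99.5, 89.9]
orientation: [2.676, 1.645, -0.0]
force: [2.3, 2.2, 2.2]
finger_gap: 9.6
finger_force: 25.3
```

```bash
python3 -c "
from h import *;av(63.2)"
```

```text
t 11.7 yaw 63.24 lag 0.04 F [1.6 2.4 2.3] M [ 0.445 -0.404 -0.029] tq [ 1.32 -2.69  0.65 -0.09] gap,q7 [ 9.31 -0.5 ]
```

Emit:
jog_arm --pt "0 0 0 0 0 0 3" --pt "0 0 0 0 0 0 3" --pt "0 0 0 0 0 0 0"

```text
t: 11.95
tool_pos: [570.7, -99.6, 89.9]
orientation: [2.758, 1.503, 0.0]
force: [2.9, 2.2, 1.8]
finger_gap: 9.3
finger_force: 25.3
```

```bash
python3 -c "
from h import *;av(57.2)"
```

```text
t 12.1 yaw 57.24 lag 0.04 F [2.7 1.3 2.1] M [ 0.356 -0.504 -0.037] tq [ 1.07 -2.69  0.49 -0.09] gap,q7 [ 9.41 -0.59]
```

Emit:
jog_arm --pt "0 0 0 0 0 0 3" --pt "0 0 0 0 0 0 3" --pt "0 0 0 0 0 0 0"

```text
t: 12.35
tool_pos: [570.8, -99.6, 89.8]
orientation: [2.833, 1.356, 0.001]
force: [3.0, 1.4, 2.5]
finger_gap: 9.2
finger_force: 25.3
```

```bash
python3 -c "
from h import *;av(51.2)"
```

```text
t 12.5 yaw 51.23 lag 0.03 F [2.9 1.2 2. ] M [ 0.2   -0.65  -0.012] tq [ 0.79 -2.74  0.3  -0.09] gap,q7 [ 9.22 -0.68]
```

Emit:
jog_arm --pt "0 0 0 0 0 0 3" --pt "0 0 0 0 0 0 3" --pt "0 0 0 0 0 0 0"

```text
t: 12.75
tool_pos: [570.9, -99.7, 89.9]
orientation: [2.9, 1.206, 0.001]
force: [3.9, 1.5, 1.7]
finger_gap: 9.4
finger_force: 25.2
```

```bash
python3 -c "
from h import *;av(45.2)"
```

```text
t 12.9 yaw 45.23 lag 0.03 F [4.1 0.5 1. ] M [ 0.062 -0.84  -0.026] tq [ 0.47 -2.83  0.09 -0.09] gap,q7 [ 9.43 -0.78]
```

Emit:
jog_arm --pt "0 0.07 0.07 0 0 0 0" --pt "0 0 0 0 0 0 3" --pt "0 0 0 0 0 0 3" --pt "0 0 0 0 0 0 0"

```text
t: 13.23
tool_pos: [571.0, -99.8, 89.9]
orientation: [2.96, 1.052, -0.002]
force: [2.3, -1.2, 3.8]
finger_gap: 9.4
finger_force: 25.4
```

```bash
python3 -c "
from h import *;av(39.2)"
```

```text
t 13.4 yaw 39.21 lag 0.01 F [ 1.6 -0.9  3.7] M [-0.178 -0.379 -0.024] tq [-0.25 -3.18 -0.18 -0.09] gap,q7 [ 9.4  -0.87]
```

Emit:
jog_arm --pt "0 0 0 0 0 0 3" --pt "0 0 0 0 0 0 3" --pt "0 0 0 0 0 0 0"

```text
t: 13.63
tool_pos: [571.1, -99.9, 89.8]
orientation: [3.01, 0.896, -0.002]
force: [1.6, -1.2, 4.2]
finger_gap: 9.1
finger_force: 25.5
```

```bash
python3 -c "
from h import *;av(33.2)"
```

```text
t 13.8 yaw 33.22 lag 0.02 F [ 1.  -1.5  3.9] M [-0.348 -0.211 -0.015] tq [-0.79 -3.43 -0.44 -0.09] gap,q7 [ 9.44 -0.97]
```

Emit:
jog_arm --pt "0 0 0 0 0 0 3" --pt "0 0 0 0 0 0 3" --pt "0 0 0 0 0 0 0"

```text
t: 14.03
tool_pos: [571.2, -100.0, 89.9]
orientation: [3.053, 0.737, -0.001]
force: [0.5, -2.4, 4.1]
finger_gap: 9.5
finger_force: 25.6
```

```bash
python3 -c "
from h import *;av(27.2)"
```

```text
t 14.2 yaw 27.22 lag 0.02 F [ 0.3 -2.6  4.2] M [-0.528 -0.1   -0.017] tq [-1.37 -3.74 -0.74 -0.09] gap,q7 [ 9.32 -1.06]
```

Emit:
jog_arm --pt "0 -0.04 0.07 -0.03 0 0 0" --pt "0 0 0 0 0 0 3" --pt "0 0 0 0 0 0 3" --pt "0 0 0 0 0 0 0"

```text
t: 14.52
tool_pos: [571.2, -100.1, 89.8]
orientation: [3.088, 0.577, -0.001]
force: [1.0, -2.4, 3.0]
finger_gap: 9.2
finger_force: 25.4
```

```bash
python3 -c "
from h import *;av(21.2)"
```

```text
t 14.7 yaw 21.23 lag 0.03 F [ 0.4 -2.8  2.7] M [-0.516 -0.187 -0.005] tq [-1.24 -3.45 -0.7  -0.09] gap,q7 [ 9.2  -1.15]
```

Emit:
jog_arm --pt "0 0 0 0 0 0 3" --pt "0 0 0 0 0 0 3" --pt "0 0 0 0 0 0 0"

```text
t: 14.92
tool_pos: [571.2, -100.2, 89.8]
orientation: [3.114, 0.415, -0.001]
force: [0.6, -2.2, 2.4]
finger_gap: 9.6
finger_force: 25.3
```

```bash
python3 -c "
from h import *;av(15.2)"
```

```text
t 15.1 yaw 15.24 lag 0.04 F [ 0.9 -2.5  2.1] M [-0.625 -0.216 -0.013] tq [-1.47 -3.46 -0.82 -0.09] gap,q7 [ 9.56 -1.25]
```

Emit:
jog_arm --pt "0 0 0 0 0 0 3" --pt "0 0 0 0 0 0 3" --pt "0 0 0 0 0 0 0"

```text
t: 15.32
tool_pos: [571.2, -100.3, 89.9]
orientation: [3.131, 0.251, -0.001]
force: [0.4, -3.8, 1.5]
finger_gap: 9.3
finger_force: 25.2
```

```bash
python3 -c "
from h import *;av(9.2)"
```

```text
t 15.5 yaw 9.24 lag 0.04 F [ 1.  -3.8  1.4] M [-0.728 -0.206 -0.025] tq [-1.77 -3.53 -0.98 -0.09] gap,q7 [ 9.39 -1.34]
```

Emit:
jog_arm --pt "0 0 0.08 0 0 0 0" --pt "0 0 0 0 0 0 3" --pt "0 0 0 0 0 0 3" --pt "0 0 0 0 0 0 0"

```text
t: 15.8
tool_pos: [571.2, -100.5, 89.9]
orientation: [-3.14, -0.087, 0.001]
force: [0.3, -2.5, 1.3]
finger_gap: 9.0
finger_force: 25.2
```

```bash
python3 -c "
from h import *;av(3.2)
from plant import arm
p,_=arm.camera('wrist');cv2.imwrite('pics/w1.png',p[150:480,150:500,::-1])"
```

```text
t 15.9 yaw 3.24 lag 0.04 F [ 1.  -2.   1.4] M [-0.556 -0.141 -0.006] tq [-1.36 -2.89 -0.75 -0.09] gap,q7 [ 9.3  -1.44]
```

View pics/w1.png

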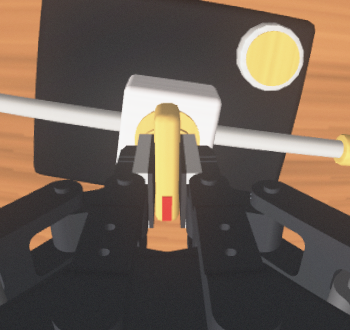

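The wing is firmly between the pads, with the red dash at crop (167,208), and it is turning with the gripper. I'll carry on.

Emit:
jog_arm --pt "0 0 0 0 0 0 3" --pt "0 0 0 0 0 0 3" --pt "0 0 0 0 0 0 0"

```text
t: 16.25
tool_pos: [571.2, -100.6, 89.9]
orientation: [-3.141, 0.078, 0.001]
force: [-0.1, -2.8, 1.3]
finger_gap: 9.3
finger_force: 25.1
```

```bash
python3 -c "
from h import *;av(-2.8)"
```

```text
t 16.4 yaw -2.76 lag 0.04 F [ 0.2 -1.9  1.2] M [-0.545 -0.085 -0.025] tq [-1.35 -2.62 -0.73 -0.09] gap,q7 [ 9.39 -1.53]
```

Emit:
jog_arm --pt "0 0 0 0 0 0 3" --pt "0 0 0 0 0 0 3" --pt "0 0 0 0 0 0 0"

```text
t: 16.65
tool_pos: [571.3, -100.7, 89.9]
orientation: [3.132, -0.242, -0.001]
force: [0.8, -2.0, 0.4]
finger_gap: 9.1
finger_force: 25.1
```

```bash
python3 -c "
from h import *;av(-8.8)"
```

```text
t 16.8 yaw -8.75 lag 0.05 F [ 0.1 -2.5  0.1] M [-0.577 -0.05  -0.034] tq [-1.43 -2.46 -0.77 -0.09] gap,q7 [ 9.25 -1.62]
```

Emit:
jog_arm --pt "0 0 0 0 0 0 3" --pt "0 0 0 0 0 0 3" --pt "0 0 0 0 0 0 0"

```text
t: 17.05
tool_pos: [571.2, -100.9, 89.9]
orientation: [3.115, -0.405, -0.001]
force: [-0.4, -3.0, 0.9]
finger_gap: 9.4
finger_force: 25.0
```

```bash
python3 -c "
from h import *;av(-14.8)"
```

```text
t 17.2 yaw -14.76 lag 0.04 F [-0.1 -2.9  0.3] M [-0.631  0.058 -0.016] tq [-1.6  -2.37 -0.85 -0.09] gap,q7 [ 9.4  -1.72]
```

Emit:
jog_arm --pt "0 0.02 0.07 0 0 0 0" --pt "0 0 0 0 0 0 3" --pt "0 0 0 0 0 0 3" --pt "0 0 0 0 0 0 0"

```text
t: 17.53
tool_pos: [571.2, -101.0, 89.9]
orientation: [-3.089, 0.568, 0.002]
force: [-1.6, -1.3, 0.2]
finger_gap: 9.5
finger_force: 25.0
```

```bash
python3 -c "
from h import *;av(-20.8)"
```

```text
t 17.7 yaw -20.75 lag 0.05 F [-0.9 -1.5  0.1] M [-0.405  0.178 -0.004] tq [-1.05 -1.56 -0.55 -0.09] gap,q7 [ 9.22 -1.81]
```

Emit:
jog_arm --pt "0 0 0 0 0 0 3" --pt "0 0 0 0 0 0 3" --pt "0 0 0 0 0 0 0"

```text
t: 17.93
tool_pos: [571.1, -101.1, 89.9]
orientation: [-3.056, 0.728, 0.002]
force: [-1.4, -0.3, -0.5]
finger_gap: 9.5
finger_force: 25.0
```

```bash
python3 -c "
from h import *;av(-26.8)"
```

```text
t 18.1 yaw -26.74 lag 0.06 F [-1.4 -1.1 -0. ] M [-0.337  0.266 -0.009] tq [-0.95 -1.19 -0.48 -0.09] gap,q7 [ 9.43 -1.91]
```

Emit:
jog_arm --pt "0 0 0 0 0 0 3" --pt "0 0 0 0 0 0 3" --pt "0 0 0 0 0 0 0"

```text
t: 18.33
tool_pos: [571.1, -101.2, 89.9]
orientation: [3.014, -0.887, -0.002]
force: [-1.6, -1.6, 0.6]
finger_gap: 9.2
finger_force: 25.0
```

```bash
python3 -c "
from h import *;av(-32.8)"
```

```text
t 18.5 yaw -32.74 lag 0.06 F [-1.8 -1.3  0.1] M [-0.296  0.435 -0.018] tq [-0.91 -0.88 -0.46 -0.09] gap,q7 [ 9.28 -2.  ]
```

Emit:
jog_arm --pt "0 0 0 0 0 0 3" --pt "0 0 0 0 0 0 3" --pt "0 0 0 0 0 0 0"

```text
t: 18.73
tool_pos: [571.0, -101.3, 89.9]
orientation: [2.963, -1.043, -0.002]
force: [-2.7, -0.7, -0.7]
finger_gap: 9.5
finger_force: 25.0
```

```bash
python3 -c "
from h import *;av(-38.8)"
```

```text
t 18.9 yaw -38.74 lag 0.06 F [-2.7 -1.1 -0.2] M [-0.257  0.618  0.018] tq [-0.91 -0.62 -0.51 -0.13] gap,q7 [ 9.34 -2.1 ]
```

The joint-7 torque has just changed from its steady value, so I'll take smaller steps.

Emit:
jog_arm --pt "0 0 0 0 0 0 1" --pt "0 0 0 0 0 0 0"

```text
t: 19.05
tool_pos: [571.0, -101.3, 89.9]
orientation: [2.954, -1.07, -0.002]
force: [-3.2, -0.3, 0.8]
finger_gap: 9.4
finger_force: 25.0
```

```bash
python3 -c "
from h import *;av(-39.8,6)"
```

```text
t 19.3 yaw -39.82 lag -0.02 F [-3.5 -0.8  0.4] M [-0.266  0.833  0.058] tq [-0.8  -0.53 -0.51 -0.08] gap,q7 [ 9.31 -2.11]
```

Emit:
jog_arm --pt "0 0 0 0 0 0 1" --pt "0 0 0 0 0 0 0" --pt "0 0 0 0 0 0 0"

```text
t: 19.55
tool_pos: [571.0, -101.3, 89.9]
orientation: [2.944, -1.096, -0.002]
force: [-4.3, 0.2, 0.0]
finger_gap: 9.0
finger_force: 25.1
```

```bash
python3 -c "
from h import *;av(-40.8,8)"
```

```text
t 19.9 yaw -40.83 lag -0.03 F [-5.  -0.8  0.5] M [-0.196  1.174  0.097] tq [-0.77 -0.44 -0.53 -0.09] gap,q7 [ 9.33 -2.13]
```

Bottoming is clear: the torque is about 0.11 N m above running drag, rising about 0.04 N m per degree from a contact yaw near -38°. I'll add half a degree for margin.

Emit:
jog_arm --pt "0 0 0 0 0 0 0.5" --pt "0 0 0 0 0 0 0" --pt "0 0 0 0 0 0 0"

```text
t: 20.15
tool_pos: [571.0, -101.4, 89.9]
orientation: [2.939, -1.108, -0.002]
force: [-5.6, -0.7, 0.1]
finger_gap: 9.2
finger_force: 25.1
```

```bash
python3 -c "
from h import *;av(-41.3,10)"
```

```text
t 20.6 yaw -41.32 lag -0.02 F [-5.2 -0.9  0.4] M [-0.228  1.204  0.147] tq [-0.73 -0.39 -0.56 -0.14] gap,q7 [ 9.32 -2.14]
```

It is firmly bottomed. Now I'll back off counterclockwise to yaw 52°, which is contact at -38° plus 90°.

Emit:
jog_arm --pt "0 0 0 0 0 0 -3.3" --pt "0 0 0 0 0 0 -6" --pt "0 0 0 0 0 0 -6" --pt "0 0 0 0 0 0 -6" --pt "0 0 0 0 0 0 -6" --pt "0 0 0 0 0 0 -6" --pt "0 0 0 0 0 0 -6" --pt "0 0 0 0 0 0 -6" --pt "0 0 0 0 0 0 -6" --pt "0 0 0 0 0 0 -6" --pt "0 0 0 0 0 0 -6" --pt "0 0 0 0 0 0 -6" --pt "0 0 0 0 0 0 -6" --pt "0 0 0 0 0 0 -6" --pt "0 0 0 0 0 0 -6" --pt "0 0 0 0 0 0 -6" --pt "0 0 0 0 0 0 0" --pt "0 0 0 0 0 0 0"

```text
t: 22.1
tool_pos: [570.9, -99.6, 89.9]
orientation: [-2.821, -1.375, 0.0]
force: [-5.2, 1.2, 0.3]
finger_gap: 9.4
finger_force: 25.1
```

```bash
python3 -c "
from h import *;av(52,4)"
```

```text
t 22.2 yaw 51.98 lag -0.02 F [-5.3  1.6  0.5] M [0.258 1.191 0.022] tq [ 0.39 -3.49  0.4  -0.01] gap,q7 [ 9.43 -0.67]
```

Emit:
jog_arm --pt "0 -0.05 -0.11 0 0 0 0" --pt "0 0 0 0 0 0 0" --pt "0.35 0 0 0 0 0 0" --pt "0.35 0 0 0 0 0 0" --pt "0.35 0 0 0 0 0 0" --pt "0.35 0 0 0 0 0 0" --pt "0.35 0 0 0 0 0 0" --pt "0.35 0 0 -1 0 0 0" --pt "0.35 0 0 -2 0 0 0" --pt "0.35 0 0 -3 0 0 0" --pt "0.35 0 0 -3 0 0 0" --pt "0.35 0 0 -3 0 0 0" --pt "0.35 0 0 0 0 0 0" --pt "0.35 0 0 0 0 0 0" --pt "0.35 0 0 0 0 0 0"

```text
t: 23.5
tool_pos: [570.3, -101.2, 210.4]
orientation: [2.824, 1.376, 0.0]
force: [0.2, 0.1, -0.5]
finger_gap: 30.0
finger_force: 0.0
```

```bash
python3 - <<'E'
from h import *
from plant import arm
show()
p,_=arm.camera('wrist');cv2.imwrite('pics/w2.png',p[...,::-1])
c=arm.calibration("scene");p,d=arm.camera("scene");W=cloud(d,c["intrinsics"],c["rvec"],c["tvec"]);z=W[...,2]
m=np.zeros(z.shape,bool);m[265:345,240:320]=1;m&=(d>0)&(z>100)&(z<112)
print(m.sum(),cv2.minAreaRect(W[m][:,:2].astype(np.float32)))
E
```

```text
t 23.5 pos [ 570.3 -101.2  210.4] yaw 52.0 z [ 3.e-04 -3.e-04 -1.e+00] q [ 0.4   0.41 -0.36  1.45  0.14  1.31 -0.63] gap 30.0 0.0 F [ 0.17  0.11 -0.49] M [-0.031  0.031  0.016]
tool delta mm [ 0.7 -2.2 -0. ] dyaw wz -121.5
187 ((569.2821655273438, -99.10892486572266), (47.021297454833984, 10.934080123901367), 51.839019775390625)
```

View pics/w2.png

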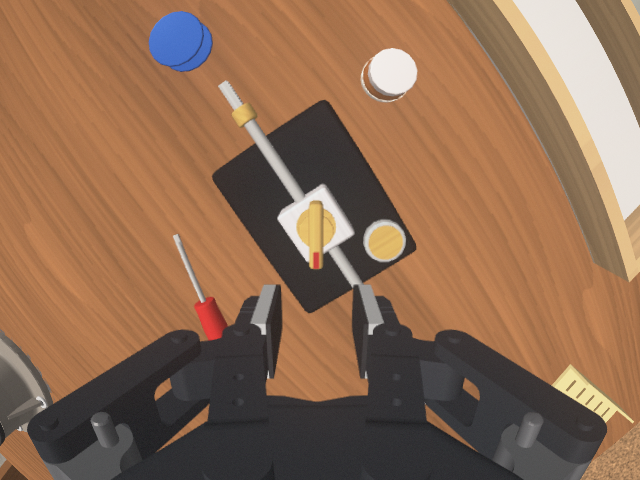

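The wing at (316,235) stands at 51.8°, as intended. The gripper is clear and the visible neighbours are undisturbed.

```bash
python3 -c "
from plant import arm;print(arm.hand_in())"
```

```text
the job is handed in; nothing more can be done
None
```

I turned the thumbscrew clockwise about 211° until it bottomed firmly (roughly 0.15–0.19 N m, below the 0.25 N m limit). I then backed it off about 90°, let go and handed the job in, with no verdict returned; the last pictures showed nothing moved, but the tip stand was out of view.

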